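# Twist the lid off the tea mill, whichever way it unscrews, and hold it up

## Task

Take the screw lid off the tea mill that stands on the plastic tray: you cannot see which way it unscrews, so try it, and if it comes up hard don't force or wrench it but turn it the other way until it is loose, then lift it straight off. Finish while still holding the lid, level and still, a hand's breadth (about 10 cm) straight above where it sat, so that I can tip a scoop of leaves into the mill. Leave the other mill, the gaiwan, the glass pitcher and the scoop as they are.

Things in the scene. Friction and masses are not known exactly. Their poses are not given: they have to be found in the camera images.
- tray: Brown plastic tea tray fixed on the table, 270 mm (its x) by 420 mm (its y), rim 20 mm high, floor 5 mm thick. Origin: centre of its underside. One mill stands on it, within 100 mm of its centre. At its +y end stands a fixed bamboo rack of small cups, under 45 mm high.
- mill_a: Electric tea mill: ivory base 98 mm across, 60 mm high, steel cup 89 mm across up to 100 mm, then the threaded neck (67 mm across, mouth at 120 mm) under lid_a. Held fast by a suction foot: it does not move or turn. Origin: centre of its foot at table height (z = 0), z up. One mill stands on the tray, the other on the bare table; which is which varies.
- mill_b: Electric tea mill: ivory base 98 mm across, 60 mm high, steel cup 89 mm across up to 100 mm, then the threaded neck (67 mm across, mouth at 120 mm) under lid_b. Held fast by a suction foot: it does not move or turn. Origin: centre of its foot at table height (z = 0), z up. One mill stands on the tray, the other on the bare table; which is which varies.
- lid_a: Screw lid of mill_a: loose charcoal cap 86 mm across, flat top 25 mm above its lower edge, 0.09 to 0.14 kg, an upright ivory grip bar across the middle of the top: 60 mm long along the lid's x, 16 mm wide along its y, 28 mm high. Origin: centre of the lower edge, z up; closed it is 104 to 106 mm above the table.
- lid_b: Screw lid of mill_b: loose charcoal cap 86 mm across, flat top 25 mm above its lower edge, 0.09 to 0.14 kg, an upright ivory grip bar across the middle of the top: 60 mm long along the lid's x, 16 mm wide along its y, 28 mm high. Origin: centre of the lower edge, z up; closed it is 104 to 106 mm above the table.
- lid_a_end (a point): End of the top of lid_a's grip bar: 30 mm along the lid's x and 53 mm above its origin. Both lids: turned the loosening way, a lid goes with a light drag (under 0.25 Nm), rises about 2 mm on its spring seal and lifts straight off once turned 0.85 to 1.35 rad from its start (at about 1.45 it meets a second stop). Until then it lifts no more than 3 mm.
- lid_b_end (a point): End of the top of lid_b's grip bar: 30 mm along the lid's x and 53 mm above its origin. Both lids start screwed down, at most 0.15 rad short of a hard stop on the tightening side. The thread is hidden: one mill's lid comes loose anticlockwise seen from above, the other's clockwise, and nothing shows which.
- gaiwan: Celadon lidded tea bowl on its saucer, one loose piece, 100 mm across, 84 mm high. Origin: centre of its underside. Leave alone.
- pitcher: Glass pitcher, loose, 76 mm across, 85 mm high, handle towards its -y reaching 62 mm from its axis. Origin: centre of its underside. Leave alone.
- scoop: Steel tea scoop, loose, an open trough 80 by 24 mm and 13 mm high with a rod handle, 150 mm long in all, lying on the tray along its own x (trough to +x). Origin: middle of its underside. Leave alone.

How it is judged:
By the outcome, as a careful person would: the job done as asked, in the order asked, and still so for the second after the job is handed in, while the arm keeps its last pose, push and grip.
It also fails if it takes over 42 s, if anything falls off the work surface, if the arm or the gripper's body presses on something with over 40 N, if the wrist force passes 120 N, or if a joint passes its speed limit or range.

## Robot

A 6-joint arm with a two-finger parallel gripper is mounted at the origin on the work surface. World frame = base frame: x ahead of the robot, y to its left, z up, the work surface at z = 0. Lengths are in m, angles in degrees, forces in N, time in s.
With the tool pointing down it reaches from about 0.35 to 0.775 m from the base axis. Payload 5.5 kg.
Tool frame: the origin (TCP) lies at the very end of the fingers, on their centre line; the grasp point (between the pads) lies 19 mm behind it; z points along the fingers, y is the line along which they close (so a half turn about z gives the same grasp; the last joint's range is limited). The gripper opens to 85 mm and grips with 20 to 120 N. Pads are 22 mm wide; open, the fingers measure 114 mm over their backs; the gripper's body (76 mm by 85 mm) begins 54 mm behind the grasp point. The pads swing forward as they close: fully open they stand 13 mm farther back than shut.
Start: joints at [59.095, 17.945, 2.641, 74.691, 0, 82.002], TCP at [0.224, 0.53, 0.231] pointing down, gripper open.
Joint ranges: [-158.12, 158.12], [-49.38, 96.58], [-58.88, 72.47], [-126.05, 133.96], [-84.25, 85.87], [-180, 180]. Speed limits (degrees/s): [147.25, 147.25, 180, 180, 180, 180].

## Interface

Orientations are given as a 3x3 rotation matrix whose columns are the frame's x, y, z axes.
In Python, from bench import bot gives the robot as it stands.
- The arm moves only by the tool jog_arm, never from a script. Its argument "series" is a list of rows, each a list of 3 entries, a list of its own where there are three numbers: the shift along the world's x, y, z in units of 30 cm (1.0 is 30 cm), then the turn about the world's z in units of pi rad (1.0 is pi rad), then the opening in per cent of the stroke, from 0 (shut) to 100 (fully open). In form: [[[tx, ty, tz], roll, grip], ...]. A call has 1 to 5 rows; each row shifts and turns the commanded pose from where the row before left it; what a row does not reach is not made up. A row lasts 1/10 s, in which the tool goes at most 50 mm and 8.59 degrees, less where a joint would pass 70% of its speed; a pose out of reach is approached as far as the arm can. A call with a number of a shift or a turn outside -1 to 1 is refused whole. A call with a gripper value outside its range is refused whole. The fingers move at their own pace and stop on an object; "newtons" is the grip in N (left out, the last holds). Time passes only in rows, so rows that do not move let the fingers close. It gives the time, the measured TCP pose, the force, the opening and the grip force at its end, in the units of the state.
- bot.sense(): the state, without advancing time (a new reading comes with each control period).
- bot.snapshot(name): name is "side" or "top"; returns a dict with "color" (400x640x3 uint8, red, green, blue), "fovy" (degrees; the focal length in pixels is half the picture's height over the tangent of half this angle, whatever the lens; pixels are square), "cx", "cy" (the principal point, pixels), "pose" (4x4, takes a point from camera to world coordinates). Camera axes: x right, y up, looking along -z (the intrinsics and any distortion apply to the point x, -y, -z); pixel columns grow to the right and rows downward; lengths in m; the calibration is good to about 2 mm. A picture is of the moment at which its call begins. There is no depth.
- bot.hand_in(): hands the job in; it is judged then, once.
Trained networks look in a picture, given as the dict that the camera call returned (one of the last four; its "shot" number tells which), for a name from the list of things; names that differ only in an ending like _2 or _b are one class to them, and where a whole thing is asked for, a point or a joint stands for the part that bears it (a point fixed in the world has none). Each returns a list of dicts, best first, with "score" (0 to 1); they miss things now and then, are a little off and sometimes report something else, mostly with a low value. They report only what shows in the picture. A call takes as long as a camera call.
- bot.find_in(picture, query): "centre" ([column, row] as shares, 0 to 1, of the picture: columns of its width, rows of its height, amid what is visible of it).
- bot.trace(picture, query): "pixels" (400x640 bool, what is visible of it) and "centre" ([column, row] as shares, 0 to 1, of the picture: columns of its width, rows of its height, amid what is visible of it).
- bot.landmark_of(picture, query): "centre" ([column, row] as shares, 0 to 1, of the picture: columns of its width, rows of its height: a listed point, or the origin of a listed thing).
The state is a dict: "time_s": time; "joint_positions": joint angles; "dq": joint speeds; "joint_efforts": joint torques, N m; "position": TCP position; "tool_rot": TCP orientation; "wrist_force": force on the tool from outside, world axes, zero at the start; "torque": the same for the moment, N m; "grip_width": finger opening in m; "grip_force": force on a finger pad.
Only numpy, scipy, OpenCV 4.12 (cv2) and the standard library are available. Lean on these libraries where they do the work, as an engineer would, in place of code of your own. Each camera call takes 0.05 s, during which the arm holds its last target. There are 200 camera calls.

## Working session

There is one attempt and no reset: what is moved stays moved. The work goes in short steps, Python scripts to look and compute and a tool call to move; the robot and the scene stay as the last step left them, time stands still between calls to the robot, and variables do not carry over. Pictures are saved under pics/ and viewed, at most 10 in all, crops included, and the job is handed in when it is done.

Besides the shell and the picture viewer there is one more tool, called after "Emit:" by a JSON object that holds its "fn" and its "kwargs", one argument or row to a line. jog_arm: Moves the arm, as the interface text tells. Its arguments: {"type":"object","properties":{"series":{"type":"array"},"newtons":{"type":"number"}},"required":["series"]}

```bash
mkdir -p pics; cat > h.py <<'E'
import numpy as np, cv2
from bench import bot
def ray(p,c):
    H,W=p["color"].shape[:2]; f=H/2/np.tan(np.radians(p["fovy"])/2)
    d=np.array([(c[0]*W-p["cx"])/f,-(c[1]*H-p["cy"])/f,-1.]); P=np.array(p["pose"])
    return P[:3,3],P[:3,:3]@d
def at(p,c,z):
    o,d=ray(p,c); return o+d*(z-o[2])/d[2]
def save(p,n): cv2.imwrite("pics/"+n,p["color"][:,:,::-1])
E
python3 - <<'E'
from h import *
s=bot.sense(); print(s)
for v in("top","side"):
    p=bot.snapshot(v); save(p,v+"0.png"); print(v,{k:p[k] for k in p if k!="color"})
    for q,z in(("lid_a",.105),("lid_a_end",.158),("mill_a",0),("tray",0),("gaiwan",0),("pitcher",0),("scoop",.005)):
        for r in bot.landmark_of(p,q)[:4]: print(q,round(r["score"],2),np.round(np.array(r["centre"])*[640,400]),np.round(at(p,r["centre"],z),3))
E
```

```text
{'time_s': 0.0, 'joint_positions': array([5.90971712e+01, 1.79904402e+01, 2.57824361e+00, 7.46907345e+01,
       3.04326536e-04, 8.20020208e+01]), 'dq': array([ 0.01003122,  0.03001978, -0.04178275, -0.01456037, -0.05391651,
       -0.04993426]), 'joint_efforts': array([ 1.63873997e-04, -4.80625284e+01,  2.98533618e+01,  1.96029874e-02,
       -2.21824080e-04, -1.63433759e-05]), 'position': array([0.22353408, 0.5292277 , 0.23042153]), 'tool_rot': array([[-9.21152346e-01,  3.89201099e-01, -9.27203319e-04],
       [ 3.89202120e-01,  9.21151096e-01, -1.53872825e-03],
       [ 2.55219627e-04, -1.77827264e-03, -9.99998386e-01]]), 'wrist_force': array([0.30686105, 0.11039683, 1.11079827]), 'torque': array([ 1.72573338e-02, -8.08657719e-03, -1.20312989e-05]), 'grip_force': 0.0, 'grip_width': 0.08518837418452936}
top {'fovy': 42.45148095808902, 'cx': 316.4099128750529, 'cy': 193.97101290126977, 'pose': array([[-0.00778966,  0.99120028, -0.13214132,  0.39872002],
       [-0.99993866, -0.0087616 , -0.00677547, -0.16421737],
       [-0.00787362,  0.13208044,  0.99120773,  1.17588595],
       [ 
[... 492 characters left out ...]
 57.93077009868096, 'cx': 325.7286156707434, 'cy': 200.22198003670684, 'pose': array([[-0.73726626,  0.41183774, -0.53556338,  0.08643457],
       [-0.6755405 , -0.46010781,  0.57614741,  0.35066557],
       [-0.00913765,  0.7865688 ,  0.61743504,  0.65040795],
       [ 0.        ,  0.        ,  0.        ,  1.        ]]), 'shot': 2}
lid_a 0.72 [421. 169.] [ 0.459 -0.437  0.105]
lid_a 0.57 [252. 239.] [0.586 0.048 0.105]
lid_a_end 0.94 [232. 222.] [0.608 0.074 0.158]
mill_a 0.94 [415. 198.] [ 0.463 -0.436  0.   ]
mill_a 0.86 [260. 270.] [0.587 0.041 0.   ]
gaiwan 0.92 [314. 249.] [ 0.539 -0.093  0.   ]
pitcher 0.86 [272. 228.] [ 0.676 -0.072  0.   ]
scoop 0.98 [220. 252.] [0.7   0.073 0.005]
```

View pics/top0.png

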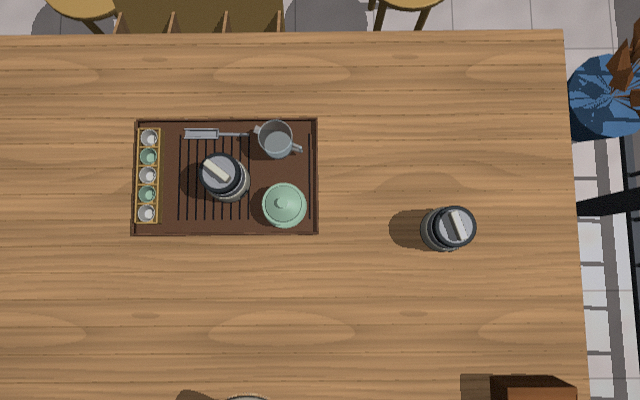

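View pics/side0.png

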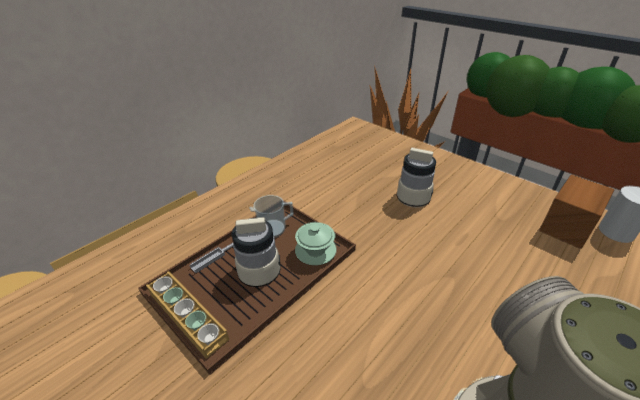

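The top view shows the tray mill with its lid at about (222,172) and its bar running from (204,161) to (231,181). The other mill is at (450,228) on the bare table. Next I measure the bar angle.

```bash
cat >> h.py <<'E'
def bar(p,c0,z,R=28):
    H,W=p["color"].shape[:2]; im=p["color"].astype(int)
    yy,xx=np.mgrid[:H,:W]; u,v=c0
    m=((im.min(2)>150)&(abs(xx-u)<R)&(abs(yy-v)<R)).astype(np.uint8)
    n,l,st,ce=cv2.connectedComponentsWithStats(m)
    k=1+np.argmin(np.hypot(*(ce[1:]-np.array(c0)).T)+1000*(st[1:,4]<40))
    return l==k
E
python3 - <<'E'
from h import *
p=bot.snapshot("top"); q=bot.snapshot("side")
for p,c in((p,(218,171)),(q,(251,225))):
    m=bar(p,c,.158); ys,xs=np.nonzero(m); print(len(xs),xs.min(),xs.max(),ys.min(),ys.max())
    w=np.array([at(p,((x+.5)/640,(y+.5)/400),.156)[:2] for x,y in zip(xs,ys)])
    r=cv2.minAreaRect((w*1000).astype(np.float32)); print(np.round(r[0]),r[1],r[2]); print(np.round(cv2.boxPoints(r)))
    e,V=np.linalg.eigh(np.cov(w.T)); print(w.mean(0),np.degrees(np.arctan2(V[1,1],V[0,1]))%180)
    for t in("lid_a","mill_a"):
        for R in bot.trace(p,t)[:3]: print(t,R["score"],np.array(R["centre"])*[640,400])
    a,b=c; cv2.imwrite(f"pics/bar{p['shot']}.png",cv2.resize(p["color"][b-45:b+45,a-45:a+45,::-1],None,fx=5,fy=5,interpolation=0))
E
ls pics
```

```text
196 204 228 159 180
[587.  42.] (57.38216018676758, 17.316808700561523) 51.43674087524414
[[562.  25.]
 [576.  15.]
 [612.  59.]
 [598.  70.]]
[0.58531732 0.04317378] 51.84012912901044
lid_a 0.89 [455.808 227.   ]
lid_a 0.84 [220.032 172.2  ]
mill_a 0.95 [428.928 232.6  ]
mill_a 0.61 [240.512 191.52 ]
118 236 263 218 224
[585.  46.] (55.41809844970703, 13.713079452514648) 51.60886001586914
[[562.  28.]
 [573.  20.]
 [607.  63.]
 [596.  71.]]
[0.58478004 0.04600743] 50.74381942052756
lid_a 0.85 [250.304 234.8  ]
lid_a 0.74 [421.632 162.4  ]
mill_a 0.97 [414.272 189.12 ]
mill_a 0.9 [258.624 265.72 ]
bar3.png
bar4.png
side0.png
top0.png
```

Emit:
{"fn": "jog_arm", "kwargs": {
  "series": [
    [[0.08, -0.108, 0], 0.0275, 100],
    [[0.08, -0.108, 0], 0.0275, 100],
    [[0.08, -0.108, 0], 0.0275, 100],
    [[0.08, -0.108, 0], 0.0275, 100],
    [[0.08, -0.108, 0], 0.0275, 100]
  ],
  "newtons": 40
}}

```text
time_s: 1.6
position: [0.3445, 0.3664, 0.2315]
tool_rot: [[-0.999, -0.036, 0.0], [-0.036, 0.999, 0.0], [-0.0, 0.0, -1.0]]
wrist_force: [0.2, 1.0, -0.1]
grip_width: 0.0851
grip_force: 0.0
```

Emit:
{"fn": "jog_arm", "kwargs": {
  "series": [
    [[0.08, -0.108, 0], 0.0275, 100],
    [[0.08, -0.108, 0], 0.0275, 100],
    [[0.08, -0.108, 0], 0.0275, 100],
    [[0.08, -0.108, 0], 0.0275, 100],
    [[0.08, -0.108, 0], 0.0275, 100]
  ]
}}

```text
time_s: 2.1
position: [0.4647, 0.2042, 0.2316]
tool_rot: [[-0.893, -0.451, 0.001], [-0.451, 0.893, 0.0], [-0.001, 0.0, -1.0]]
wrist_force: [0.6, 0.5, -0.2]
grip_width: 0.0854
grip_force: 0.0
```

Emit:
{"fn": "jog_arm", "kwargs": {
  "series": [
    [[0.08, -0.108, 0], 0.0275, 100],
    [[0.08, -0.108, 0], 0.0275, 100],
    [[0.08, -0.108, 0], 0.0275, 100],
    [[0.08, -0.108, 0], 0.0275, 100],
    [[0.08, -0.108, 0], 0.0275, 100]
  ]
}}

```text
time_s: 2.6
position: [0.5847, 0.0422, 0.2314]
tool_rot: [[-0.622, -0.783, 0.0], [-0.783, 0.622, 0.0], [-0.0, -0.0, -1.0]]
wrist_force: [-0.4, 0.9, -0.1]
grip_width: 0.0853
grip_force: 0.0
```

Emit:
{"fn": "jog_arm", "kwargs": {
  "series": [
    [[0, 0, 0], 0, 50],
    [[0, 0, 0], 0, 50]
  ]
}}

```text
time_s: 2.8
position: [0.5839, 0.0428, 0.2308]
tool_rot: [[-0.627, -0.779, -0.001], [-0.779, 0.627, 0.0], [0.0, 0.001, -1.0]]
wrist_force: [-0.0, -0.4, -0.0]
grip_width: 0.0588
grip_force: 0.0
```

Emit:
{"fn": "jog_arm", "kwargs": {
  "series": [
    [[0.005, 0.005, -0.08], 0, 45],
    [[0, 0, -0.08], 0, 45],
    [[0, 0, -0.08], 0, 45],
    [[0, 0, -0.05], 0, 45],
    [[0, 0, 0], 0, 45]
  ]
}}

```text
time_s: 3.3
position: [0.5827, 0.0467, 0.1421]
tool_rot: [[-0.624, -0.782, -0.005], [-0.782, 0.624, 0.001], [0.003, 0.004, -1.0]]
wrist_force: [-0.5, 0.5, 0.4]
grip_width: 0.0385
grip_force: 0.0
```

```bash
python3 - <<'E'
from h import *
for v in("top","side"):
    p=bot.snapshot(v); a,b=((218,175) if v=="top" else (255,225))
    cv2.imwrite(f"pics/pre_{v}.png",cv2.resize(p["color"][b-60:b+60,a-60:a+60,::-1],None,fx=4,fy=4))
E
python3 -c "
import cv2,numpy as np
cv2.imwrite('pics/pre.png',cv2.resize(np.hstack([cv2.imread('pics/pre_top.png'),cv2.imread('pics/pre_side.png')]),(800,400)))"
```

```text
(no output)
```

View pics/pre.png

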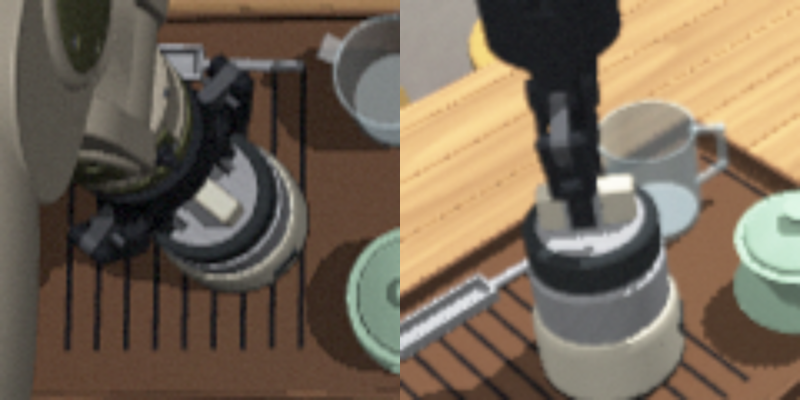

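The bar lies between the fingers, which are about centred along it. I check the settled pose.

```bash
python3 -c "
from h import *
s=bot.sense();print(s['position'],s['torque'],s['wrist_force'],s['joint_positions'])"
```

```text
[0.58477368 0.04623027 0.14483381] [ 0.01262184  0.03722155 -0.0620831 ] [0.45261881 0.21647405 0.12018842] [-3.32451411e+00  2.13930731e+01 -4.73859782e+00  6.38881608e+01
  1.22482592e-02 -5.47304335e+01]
```

Emit:
{"fn": "jog_arm", "kwargs": {
  "series": [
    [[0.003, -0.005, -0.03], 0, 40],
    [[0, 0, 0], 0, 15],
    [[0, 0, 0], 0, 5],
    [[0, 0, 0], 0, 5],
    [[0, 0, 0], 0, 5]
  ],
  "newtons": 40
}}

```text
time_s: 3.9
position: [0.5858, 0.0441, 0.1355]
tool_rot: [[-0.624, -0.781, -0.001], [-0.781, 0.624, 0.001], [-0.0, 0.001, -1.0]]
wrist_force: [-3.0, 1.9, 0.4]
grip_width: 0.0153
grip_force: 43.0
```

Emit:
{"fn": "jog_arm", "kwargs": {
  "series": [
    [[0, 0, 0], 0, 5],
    [[0, 0, 0], 0, 5]
  ],
  "newtons": 60
}}

```text
time_s: 4.1
position: [0.5858, 0.0441, 0.1354]
tool_rot: [[-0.624, -0.781, -0.001], [-0.781, 0.624, 0.001], [-0.0, 0.001, -1.0]]
wrist_force: [-4.4, 3.8, 2.8]
grip_width: 0.0144
grip_force: 64.0
```

```bash
cat > s.py <<'E'
from h import *
s=bot.sense();R=s['tool_rot'];print(s['time_s'],s['position'].round(4),'T',s['torque'].round(3),'F',s['wrist_force'].round(2),'yaw',np.degrees(np.arctan2(R[1,1],R[0,1])).round(2),s['grip_width'],s['grip_force'],'tilt',R[:,2].round(3))
E
python3 s.py
```

```text
4.1 [0.5858 0.0441 0.1354] T [ 0.672  0.8   -0.012] F [-4.38  3.78  2.76] yaw 141.36 0.014378988655075154 63.98472547531128 tilt [-0.001  0.001 -1.   ]
```

Emit:
{"fn": "jog_arm", "kwargs": {
  "series": [
    [[-0.0025, 0.002, 0], 0, 5],
    [[0, 0, 0], 0.006, 5],
    [[0, 0, 0], 0.006, 5],
    [[0, 0, 0], 0, 5]
  ]
}}

```text
time_s: 4.5
position: [0.5859, 0.0444, 0.1356]
tool_rot: [[-0.594, -0.804, 0.001], [-0.804, 0.594, 0.0], [-0.001, -0.0, -1.0]]
wrist_force: [-1.7, 2.8, 2.5]
grip_width: 0.0145
grip_force: 64.1
```

```bash
python3 s.py
```

```text
4.5 [0.5859 0.0444 0.1356] T [ 0.642  0.294 -0.022] F [-1.72  2.85  2.46] yaw 143.55 0.01449214442794523 64.0922749042511 tilt [ 0.001  0.    -1.   ]
```

Emit:
{"fn": "jog_arm", "kwargs": {
  "series": [
    [[-0.001, 0.001, 0], 0.007, 5],
    [[0, 0, 0], 0.007, 5],
    [[0, 0, 0], 0, 5]
  ]
}}

```text
time_s: 4.8
position: [0.5857, 0.0444, 0.1356]
tool_rot: [[-0.558, -0.83, 0.001], [-0.83, 0.558, -0.0], [-0.0, -0.001, -1.0]]
wrist_force: [-0.2, 1.9, 3.1]
grip_width: 0.0147
grip_force: 64.2
```

```bash
python3 s.py
```

```text
4.8 [0.5857 0.0444 0.1356] T [0.392 0.052 0.003] F [-0.23  1.92  3.11] yaw 146.07 0.014690263456274189 64.17844533920288 tilt [ 0.001 -0.    -1.   ]
```

Emit:
{"fn": "jog_arm", "kwargs": {
  "series": [
    [[0, 0, 0], 0.007, 5],
    [[0, 0, 0], 0.007, 5],
    [[0, 0, 0], 0, 5]
  ]
}}

```text
time_s: 5.1
position: [0.5856, 0.0443, 0.1356]
tool_rot: [[-0.521, -0.853, 0.001], [-0.853, 0.521, -0.001], [0.0, -0.001, -1.0]]
wrist_force: [0.2, 0.6, 3.1]
grip_width: 0.0148
grip_force: 64.3
```

```bash
python3 s.py
```

```text
5.1 [0.5856 0.0443 0.1356] T [ 0.153 -0.008  0.035] F [0.22 0.56 3.14] yaw 148.59 0.014773807725988377 64.26996946334839 tilt [ 0.001 -0.001 -1.   ]
```

Emit:
{"fn": "jog_arm", "kwargs": {
  "series": [
    [[0, 0, 0], 0.007, 5],
    [[0, 0, 0], 0.007, 5],
    [[0, 0, 0], 0, 5]
  ]
}}

```text
time_s: 5.4
position: [0.5855, 0.0442, 0.1355]
tool_rot: [[-0.483, -0.875, 0.0], [-0.875, 0.483, -0.001], [0.0, -0.001, -1.0]]
wrist_force: [0.3, -0.2, 4.2]
grip_width: 0.0147
grip_force: 64.3
```

```bash
python3 s.py; python3 - <<'E'
from h import *
p=bot.snapshot("side"); cv2.imwrite("pics/t1.png",cv2.resize(p["color"][165:285,195:315,::-1],None,fx=5,fy=5))
E
```

```text
5.4 [0.5855 0.0442 0.1355] T [-0.13  -0.162  0.033] F [ 0.33 -0.19  4.2 ] yaw 151.1 0.014684544121100353 64.26441192626953 tilt [ 0.    -0.001 -1.   ]
```

View pics/t1.png

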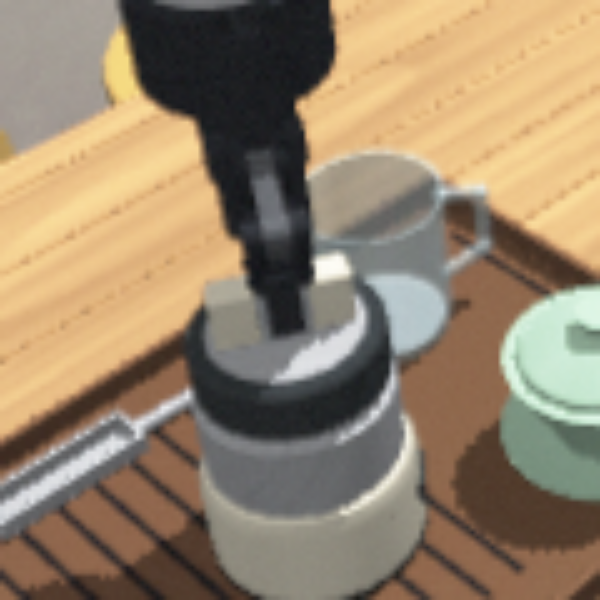

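The lid turned 9.7° anticlockwise with no hard stop, and the bar moved with it (left end at (205,290), right end at (345,260) in the crop). So anticlockwise loosens it, and I carry on.

Emit:
{"fn": "jog_arm", "kwargs": {
  "series": [
    [[0, 0, 0.001], 0.02, 5],
    [[0, 0, 0.001], 0.02, 5],
    [[0, 0, 0.001], 0.02, 5],
    [[0, 0, 0], 0.02, 5],
    [[0, 0, 0], 0, 5]
  ]
}}

```text
time_s: 5.95
position: [0.585, 0.0445, 0.136]
tool_rot: [[-0.251, -0.968, -0.001], [-0.968, 0.251, -0.0], [0.0, 0.001, -1.0]]
wrist_force: [-0.9, -0.8, 2.2]
grip_width: 0.0145
grip_force: 64.1
```

```bash
python3 s.py
```

```text
5.95 [0.585  0.0445 0.136 ] T [-0.048 -0.113  0.031] F [-0.85 -0.84  2.25] yaw 165.47 0.0144815991626642 64.11756634712219 tilt [-0.001 -0.    -1.   ]
```

Emit:
{"fn": "jog_arm", "kwargs": {
  "series": [
    [[0, 0, 0.001], 0.025, 5],
    [[0, 0, 0.001], 0.025, 5],
    [[0, 0, 0], 0.025, 5],
    [[0, 0, 0], 0.025, 5],
    [[0, 0, 0], 0, 5]
  ]
}}

```text
time_s: 6.45
position: [0.5849, 0.0445, 0.1365]
tool_rot: [[0.059, -0.998, -0.001], [-0.998, -0.059, 0.0], [-0.0, 0.001, -1.0]]
wrist_force: [0.1, -0.3, 2.5]
grip_width: 0.0145
grip_force: 64.0
```

```bash
python3 s.py
```

```text
6.45 [0.5849 0.0445 0.1365] T [-0.107 -0.114  0.008] F [ 0.06 -0.28  2.48] yaw -176.61 0.014468945452444818 63.98633122444153 tilt [-0.001  0.    -1.   ]
```

Emit:
{"fn": "jog_arm", "kwargs": {
  "series": [
    [[0, 0, 0.001], 0.025, 5],
    [[0, 0, 0.001], 0.025, 5],
    [[0, 0, 0], 0.025, 5],
    [[0, 0, 0], 0.025, 5],
    [[0, 0, 0], 0, 5]
  ]
}}

```text
time_s: 6.95
position: [0.5848, 0.0446, 0.137]
tool_rot: [[0.364, -0.932, -0.001], [-0.932, -0.364, 0.0], [-0.001, 0.001, -1.0]]
wrist_force: [0.1, 1.0, 0.9]
grip_width: 0.0146
grip_force: 63.9
```

```bash
python3 s.py
```

```text
6.95 [0.5848 0.0446 0.137 ] T [-0.031 -0.076 -0.002] F [0.06 0.95 0.95] yaw -158.67 0.014561926147220816 63.861504793167114 tilt [-0.001  0.    -1.   ]
```

Emit:
{"fn": "jog_arm", "kwargs": {
  "series": [
    [[0, 0, 0.001], 0.025, 5],
    [[0, 0, 0], 0.025, 5],
    [[0, 0, 0], 0.025, 5],
    [[0, 0, 0], 0.017, 5],
    [[0, 0, 0], 0, 5]
  ]
}}

```text
time_s: 7.45
position: [0.5848, 0.0447, 0.1373]
tool_rot: [[0.614, -0.79, -0.001], [-0.79, -0.614, 0.0], [-0.001, 0.001, -1.0]]
wrist_force: [0.9, -1.1, 0.3]
grip_width: 0.0148
grip_force: 63.8
```

```bash
python3 s.py
```

```text
7.45 [0.5848 0.0447 0.1373] T [ 0.028 -0.001 -0.04 ] F [ 0.91 -1.15  0.3 ] yaw -142.15 0.014751667606933607 63.76915454864502 tilt [-0.001  0.    -1.   ]
```

Emit:
{"fn": "jog_arm", "kwargs": {
  "series": [
    [[0, 0, 0], 0.012, 5],
    [[0, 0, 0.005], 0, 5],
    [[0, 0, 0.005], 0, 5],
    [[0, 0, 0.005], 0, 5],
    [[0, 0, 0], 0, 5]
  ]
}}

```text
time_s: 7.95
position: [0.5852, 0.0446, 0.1424]
tool_rot: [[0.644, -0.765, 0.0], [-0.765, -0.644, -0.0], [0.0, 0.0, -1.0]]
wrist_force: [-0.3, 0.5, -1.0]
grip_width: 0.0151
grip_force: 63.6
```

```bash
python3 s.py
```

```text
7.95 [0.5852 0.0446 0.1424] T [-0.035 -0.025  0.014] F [-0.28  0.49 -0.99] yaw -139.87 0.015084377293389064 63.5851263999939 tilt [ 0. -0. -1.]
```

The lid comes free at about its own weight (1 N). Now I lift it straight up to 10 cm.

Emit:
{"fn": "jog_arm", "kwargs": {
  "series": [
    [[0, 0, 0.02], 0, 5],
    [[0, 0, 0.03], 0, 5],
    [[0, 0, 0.04], 0, 5],
    [[0, 0, 0.04], 0, 5],
    [[0, 0, 0.04], 0, 5]
  ]
}}

```text
time_s: 8.45
position: [0.5855, 0.0446, 0.1949]
tool_rot: [[0.645, -0.764, 0.001], [-0.764, -0.645, -0.0], [0.001, -0.001, -1.0]]
wrist_force: [-0.4, 0.6, -0.4]
grip_width: 0.0143
grip_force: 63.6
```

Emit:
{"fn": "jog_arm", "kwargs": {
  "series": [
    [[0, 0, 0.04], 0, 5],
    [[0, 0, 0.04], 0, 5],
    [[0, 0, 0.03], 0, 5],
    [[0, 0, 0.02], 0, 5],
    [[0, 0, 0.01], 0, 5]
  ]
}}

```text
time_s: 8.95
position: [0.5854, 0.0446, 0.2359]
tool_rot: [[0.645, -0.764, 0.001], [-0.764, -0.645, -0.0], [0.0, -0.0, -1.0]]
wrist_force: [-0.7, -0.4, -1.3]
grip_width: 0.0147
grip_force: 63.6
```

Emit:
{"fn": "jog_arm", "kwargs": {
  "series": [
    [[0, 0, 0], 0, 5],
    [[0, 0, 0], 0, 5],
    [[0, 0, 0], 0, 5],
    [[0, 0, 0], 0, 5],
    [[0, 0, 0], 0, 5]
  ]
}}

```text
time_s: 9.45
position: [0.585, 0.0446, 0.2349]
tool_rot: [[0.645, -0.764, -0.001], [-0.764, -0.645, 0.0], [-0.0, 0.001, -1.0]]
wrist_force: [-0.0, 0.6, -0.5]
grip_width: 0.0149
grip_force: 63.6
```

```bash
python3 s.py; python3 - <<'E'
from h import *
p=bot.snapshot("side"); cv2.imwrite("pics/end.png",cv2.resize(p["color"][100:320,140:400,::-1],None,fx=2.5,fy=2.5))
E
```

```text
9.45 [0.585  0.0446 0.2349] T [-0.067 -0.019 -0.007] F [-0.    0.62 -0.49] yaw -139.82 0.014930803432968017 63.592121601104736 tilt [-0.001  0.    -1.   ]
```

View pics/end.png

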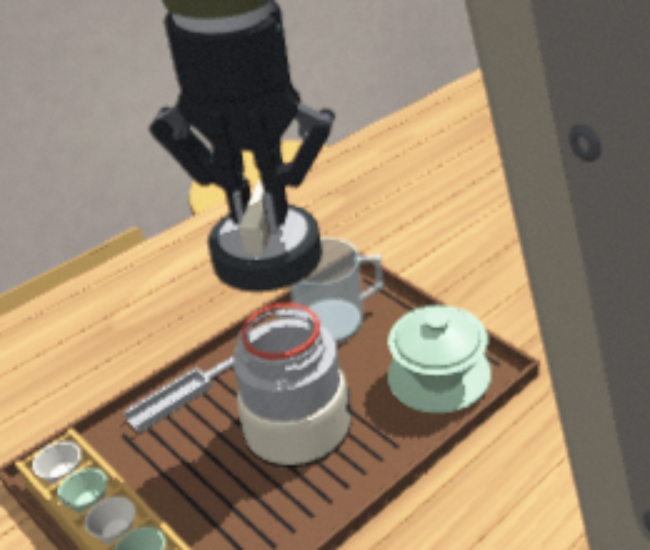

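The lid hangs level at crop (265,245), directly above the open mouth at (282,330). The gaiwan, pitcher and scoop look undisturbed.

```bash
python3 -c "
from bench import bot
print(bot.hand_in())"
```

```text
the job is handed in; nothing more can be done
None
```

The tray mill's lid unscrewed anticlockwise on the first try without coming up hard; the arm is holding it level and still about 10 cm straight above the open mill, nothing else was touched, and the job is handed in.

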